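# Glide the lamp carriage to its mark on the air-bearing rail

### The job

The air supply runs on a short timer, so send the lamp carriage briskly (at 6 cm/s or more on the way) along its almost frictionless air-bearing rail, then brake it so that its yellow pointer comes to rest at the red line of the index mark, and leave it standing there untouched; it must never run into the yellow end stop. The lamp is delicate: handle the carriage only by the two spring buffers that face each other inside its bay, pushing gently on the blue one and braking gently on the orange one, without hard knocks (15 N) and without touching its housings or bay floor. Leave the bottle, beaker and slide box where they are.

Things in the scene. Friction and masses are not known exactly. Their poses are not given: they have to be found in the camera images.
- rail: Fixed level aluminium rail, 900 mm long, 90 mm wide, top 30 mm above the table. Origin on the table under the rail; its y axis runs along the rail to the yellow end stop (push direction), z is up. The carriage slides along the rail's centre line (rail x = 0). Its place and yaw differ from start to start.
- carriage (a joint): Carriage travel along rail +y, m. At 0 the pointer is at rail y = -0.18 m. End stop at 0.42; 0.41 counts as striking it. Rear end at -0.02. Whole carriage nominally 3.0 kg (2.0 to 4.2 kg) on an air film: drag about 0.2 N s/m (time constant 15 s), dry friction about 0.008 N. Let go at 20 mm/s it coasts on for some 60 mm: it must be braked by hand.
- pointer (a point): Tip of the yellow pointer on the carriage's +x (rail x) side, half way along the bay, 58 mm above the table, 84 mm to rail +x of the centre line. The point's y axis is parallel to the rail's.
- mark_line (a point): Inner end (next to the pointer) of the red line, 6 mm wide, across the rail direction, on top of a fixed white index block 36 (rail x) x 70 x 56 mm high beside the rail. Axes parallel to the rail's. The pointer is at the mark when both have the same position along rail y. Its place along the rail varies (carriage travel 0.30 to 0.35 at the mark).
- push_face (a point): Centre of the face of the BLUE spring buffer at the front (rail +y) end of the bay; it looks back into the bay (rail -y), 85 mm ahead of the pointer when free. Flat, 90 mm wide (rail x), 65 to 130 mm above the table; this point is on the centre line 100 mm up. A finger in the bay pushing it to rail +y drives the carriage; it yields 30 N/m (30 mm travel, hardly damped).
- brake_face (a point): Centre of the face of the ORANGE spring buffer at the rear (rail -y) end of the bay, looking to rail +y, 85 mm behind the pointer when free; size, height and spring (30 N/m, 30 mm travel) as the blue one. It runs up against a finger held in the bay: brake here, yielding, for the spring throws the carriage back. The bay between the free faces is 170 mm long and 110 mm wide.
- housing: Delicate part of the carriage, not to be touched: black lamp house (front) and white ballast unit (rear), each 64 mm long, 110 mm wide, tops 140 mm above the table, inner walls 119 mm from the middle of the bay, the buffers standing out of them; aluminium bay floor, 61 mm up. Origin on the rail's centre line under the middle of the bay, 32 mm above the table.
- push_buffer (a joint): How far the blue buffer is pressed in, m: 0 free, 0.03 fully in. Spring 30 N/m without preload; the buffer weighs 50 g.
- brake_buffer (a joint): How far the orange buffer is pressed in, m: 0 free, 0.03 fully in. Spring 30 N/m without preload; the buffer weighs 50 g.
- stop (a point): Centre of the black rubber face of the yellow end stop, at rail y = 0.423 m, 85 mm above the table; the stop is 80 mm wide and 110 mm high. The front of the lamp house is 183 mm ahead of the pointer.
- bottle: Bystander: amber bottle with yellow cap, 76 mm diameter, 170 mm high, upright, origin at the centre of its underside. Leave alone.
- beaker: Bystander: white plastic beaker, 84 mm diameter, 100 mm high, origin at the centre of its underside. Leave alone.
- slidebox: Bystander: blue slide box 85 x 170 x 30 mm, lying flat, origin at the centre of its underside. Leave alone.
Mind the look-alikes: they are no part of the job. Of the things that look like the part that bears mark_line, the smallest one is meant.

How it is judged:
By the outcome, as a careful person would: the job done as asked, in the order asked, and still so for the second after the job is handed in, with the robot touching nothing.
It also fails if it takes over 42 s, if anything falls off the work surface, if the arm or the gripper's body presses on something with over 40 N, if the wrist force passes 120 N, or if a joint passes its speed limit or range.

### The arm

A 7-joint arm with a two-finger parallel gripper is mounted at the origin on the work surface. World frame = base frame: x ahead of the robot, y to its left, z up, the work surface at z = 0. Lengths are in m, angles in rad, forces in N, time in s.
With the tool pointing down it reaches from about 0.4 to 0.875 m from the base axis. Payload 19.3 kg.
Tool frame: the origin (TCP) lies at the very end of the fingers, on their centre line; the grasp point (between the pads) lies 19 mm behind it; z points along the fingers, y is the line along which they close (so a half turn about z gives the same grasp; the last joint's range is limited). The gripper opens to 85 mm and grips with 20 to 120 N. Pads are 22 mm wide; open, the fingers measure 114 mm over their backs; the gripper's body (76 mm by 85 mm) begins 54 mm behind the grasp point. The pads swing forward as they close: fully open they stand 13 mm farther back than shut.
Start: joints at [-1.332, 0.521, -0.036, 1.599, 0.021, 1.021, -0.113], TCP at [0.19, 0.595, 0.231] pointing down, gripper open.
Joint ranges: [-2.91, 2.91], [-0.3, 2.13], [-1.5, 1.42], [0.17, 2.43], [-1.26, 4.41], [0.16, 1.93], [-2.52, 2.52]. Speed limits (rad/s): [1.89, 1.89, 2.39, 2.39, 3.01, 3.01, 3.01].

### API

Orientations are given as [roll, pitch, yaw] about the fixed x, y, z axes, in that order (R = Rz(yaw) Ry(pitch) Rx(roll)).
In Python, from workcell import monitor, optics, workorder gives the robot as it stands.
- The arm moves only by the tool apply_moves, never from a script. Its arguments are lists of equal length, an entry for each row: "linear": the shift along the tool's x, y, z each as a share of 0.1 m, from -1 to 1, a list of three; "delta_rot": the turn, a rotation vector about the tool's x, y, z each as a share of 120 degrees, from -1 to 1, a list of three. A call has exactly 5 rows; each row is the pose to reach, as a shift and turn from the pose commanded when the call began, along the tool's axes at that moment; what a row does not reach only later rows make up. A row lasts 1/12 s, in which the tool goes at most 41.7 mm and 7.16 degrees, less where a joint would pass 70% of its speed; a pose out of reach is approached as far as the arm can. A call with a number of a shift or a turn outside -1 to 1 is refused whole. A call with a gripper value outside its range is refused whole. "gripper" is the opening, from -1 (shut) to 1 (fully open), set as the call begins (left out, the last holds). The fingers move at their own pace and stop on an object; "force" is the grip in N (left out, the last holds). Time passes only in rows, so rows that repeat a pose let the fingers close, or fill a call up. It gives the time, the measured TCP pose, the force, the opening and the grip force at its end, in the units of the state.
- monitor.observe(): the state, without advancing time (a new reading comes with each control period).
- optics.grab_frame(name): name is "scene" or "top"; returns (picture, depth): 480x640x3 uint8, red, green, blue; 480x640 float32, m along the optical axis (not along the pixel's ray), 0 where there is no reading.
- optics.camera_info(name): a dict with "fx", "fy", "cx", "cy" (pixels), "D" ([k1, k2, p1, p2, k3] as OpenCV has them; the pictures are not rectified), "rvec" (rotation vector, rad) and "tvec" (3), from world to camera coordinates, as OpenCV has them. Camera axes: x right, y down, z forward; pixel columns grow to the right and rows downward; lengths in m; the calibration is good to about 2 mm. A picture is of the moment at which its call begins. camera_info takes no time and is no camera call.
- workorder.job_done(): hands the job in; it is judged then, once.
The state is a dict: "clock": time; "qpos": joint angles; "qd": joint speeds; "joint_efforts": joint torques, N m; "position": TCP position; "tool_rot": TCP orientation; "force": force on the tool from outside, world axes, zero at the start; "moment": the same for the moment, N m; "grip_width": finger opening in m; "finger_force": force on a finger pad.
Only numpy, scipy, OpenCV 4.12 (cv2) and the standard library are available. Lean on these libraries where they do the work, as an engineer would, in place of code of your own. Each camera call takes 0.05 s, during which the arm holds its last target. There are 200 camera calls.

## Working session

There is one attempt and no reset: what is moved stays moved. The work goes in short steps, Python scripts to look and compute and a tool call to move; the robot and the scene stay as the last step left them, time stands still between calls to the robot, and variables do not carry over. Pictures are saved under pics/ and viewed, at most 10 in all, crops included, and the job is handed in when it is done.

Besides the shell and the picture viewer there is one more tool, called after "Request:" by a JSON object that holds its "op" and its "data", one argument or row to a line. apply_moves: Moves the arm, as the interface text tells. Its arguments: {"type":"object","properties":{"linear":{"type":"array"},"delta_rot":{"type":"array"},"gripper":{"type":"number"},"force":{"type":"number"}},"required":["linear","delta_rot"]}

```bash
mkdir -p pics; ls; python3 - <<'E'
from workcell import monitor, optics
import cv2, numpy as np
print(monitor.observe())
for n in("scene","top"):
    p,d=optics.grab_frame(n); cv2.imwrite(f"pics/{n}0.png",p[:,:,::-1]); np.savez(f"{n}0.npz",p=p,d=d)
    print(n,optics.camera_info(n))
E
```

```text
pics
{'clock': 0.0, 'qpos': array([-1.33219037,  0.52199771, -0.03633963,  1.59997711,  0.02118496,
        1.02105981, -0.11280232]), 'qd': array([-0.00069011,  0.00018995,  0.00056075,  0.00012198, -0.00117274,
        0.00015009, -0.00053666]), 'joint_efforts': array([-1.45026865e-03, -9.27120996e+01,  1.97910190e+00, -3.69955659e+01,
        1.77356147e-02,  8.07103846e-03,  6.23638766e-05]), 'position': array([0.18987841, 0.59513331, 0.2307468 ]), 'tool_rot': array([-3.14053629e+00,  5.43954880e-05,  2.83277661e+00]), 'force': array([-0.29131512, -0.93316606,  0.17842485]), 'moment': array([ 0.04331352, -0.00501975,  0.01100221]), 'finger_force': 0.0, 'grip_width': 0.08565490353905837}
scene {'fx': 610.8435866784815, 'fy': 610.8435866784815, 'cx': 316.3452587672177, 'cy': 246.11909468601468, 'D': array([-0.08431573,  0.        ,  0.        ,  0.        ,  0.        ]), 'rvec': array([ 1.90112693,  1.20458819, -0.66264799]), 'tvec': array([-0.33024005, -0.21957972,  1.71163416])}
top {'fx': 546.1399308614829, 'fy': 546.1399308614829, 'cx': 327.72601739365916, 'cy': 246.3025417355924, 'D': array([-0.02472187,  0.        ,  0.        ,  0.        ,  0.        ]), 'rvec': array([ 2.13809927, -2.10719165,  0.21019689]), 'tvec': array([0.0519131 , 0.61714944, 1.12316492])}
```

View pics/scene0.png

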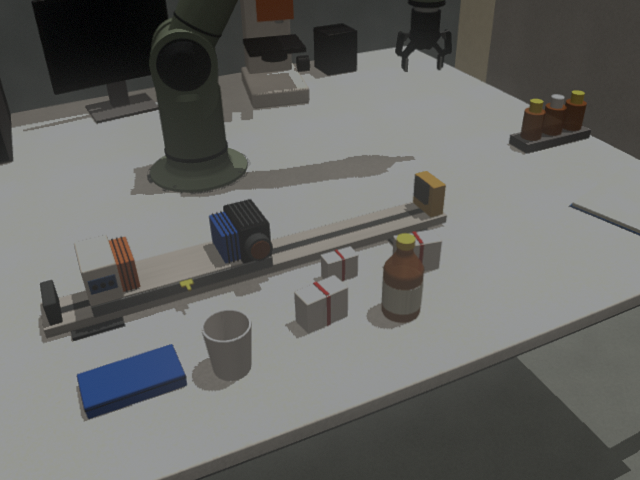

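View pics/top0.png

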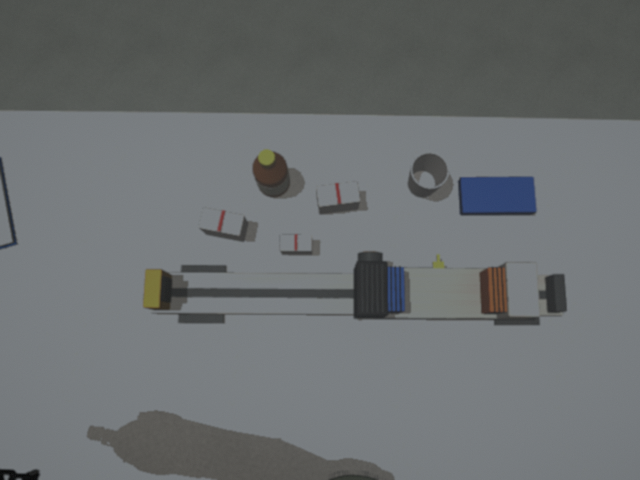

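The top view shows the rail across row ~292, with the stop at (155,288), blue buffer (396,288), orange buffer (493,290) and pointer (438,263). There are three white blocks with a red line, at top-view pixels (296,243), (338,194) and (223,222). The one at (296,243) is smallest and stands next to the rail, so it fits the description. I'll confirm this in a crop and measure.

```bash
cat > h.py <<'E'
import cv2, numpy as np
from workcell import optics
def cam(n):
    c=optics.camera_info(n); K=np.array([[c['fx'],0,c['cx']],[0,c['fy'],c['cy']],[0,0,1]]); R=cv2.Rodrigues(c['rvec'])[0]
    return K,c['D'],R,c['tvec']
def rays(n,px):
    K,D,R,t=cam(n); u=cv2.undistortPoints(np.float64(px).reshape(-1,1,2),K,D).reshape(-1,2)
    return -R.T@t, np.c_[u,np.ones(len(u))]@R
def plane(n,px,z):
    o,d=rays(n,px); return o+d*((z-o[2])/d[:,2])[:,None]
def tri(ps,pt):
    u=[]; P=[]
    for n,p in(("scene",ps),("top",pt)):
        K,D,R,t=cam(n); u.append(cv2.undistortPoints(np.float64(p).reshape(1,1,2),K,D).reshape(2,1)); P.append(np.c_[R,t])
    X=cv2.triangulatePoints(P[0],P[1],u[0],u[1])[:,0]; return X[:3]/X[3]
def mask(img,lo,hi):
    return cv2.inRange(cv2.cvtColor(img,cv2.COLOR_RGB2HSV),lo,hi)
E
python3 - <<'E'
from h import *
S=np.load('scene0.npz');T=np.load('top0.npz')
def blobs(img,ranges,mn):
    m=0
    for lo,hi in ranges: m=m|mask(img,lo,hi)
    n,l,s,c=cv2.connectedComponentsWithStats(m)
    return [(s[i].tolist(),c[i].round(1).tolist()) for i in range(1,n) if s[i,4]>=mn]
red=[((0,120,60),(6,255,255)),((172,120,60),(180,255,255))]; yel=[((22,110,80),(35,255,255))]
for k,A in(('S',S),('T',T)):
    print(k,'red',blobs(A['p'],red,8)); print(k,'yel',blobs(A['p'],yel,8))
a=cv2.resize(T['p'][180:330,140:450],None,fx=2.5,fy=2.5,interpolation=2)
b=cv2.resize(S['p'][220:300,150:450],None,fx=2.58,fy=2.58,interpolation=2)
b=b[:,:775];b=np.pad(b,((0,0),(0,max(0,775-b.shape[1])),(0,0)))
cv2.imwrite('pics/crop.png',np.vstack([a,b])[:,:,::-1])
E
```

```text
S red [([413, 232, 9, 11, 27], [417.0, 236.8]), ([335, 250, 8, 8, 16], [338.8, 253.5]), ([314, 282, 14, 13, 45], [320.6, 288.0])]
S yel [([572, 90, 13, 6, 57], [577.8, 92.5]), ([530, 99, 13, 5, 57], [536.3, 100.9]), ([397, 234, 18, 11, 157], [405.4, 238.8]), ([180, 279, 13, 11, 82], [186.5, 283.5])]
T red [([336, 184, 4, 18, 22], [337.6, 192.0]), ([219, 212, 5, 18, 22], [220.8, 221.0])]
T yel [([259, 150, 15, 14, 160], [266.2, 156.9]), ([434, 261, 9, 6, 37], [438.1, 264.2]), ([144, 270, 18, 38, 584], [152.4, 288.5])]
```

View pics/crop.png

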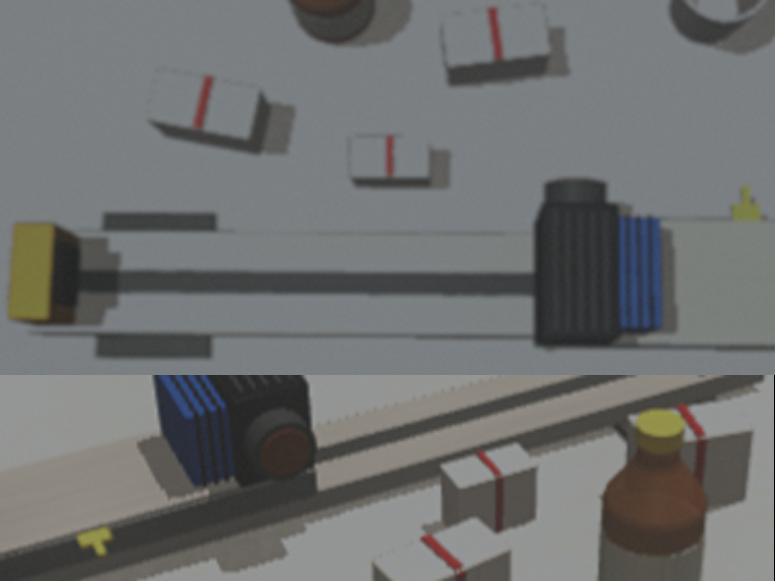

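The crop confirms it: the smallest block at top (296,243) has its line inner end at about (296,250), lies parallel to the rail and stands next to it. The pointer tip is at about (437.6,255).

```bash
python3 - <<'E'
from h import *
S=np.load('scene0.npz');T=np.load('top0.npz')
t=T['p'].astype(float); s=S['p'].astype(float)
# red line, top
r=t[...,0]-t[...,1]
w=np.clip(r-15,0,None)
pts=[]
for y in range(233,253):
    ww=w[y,288:304]; 
    if ww.sum()>20: pts.append((( ww*np.arange(288,304)).sum()/ww.sum(),y,ww.sum()))
print(np.round(pts,1)); 
yl=np.minimum(t[...,0],t[...,1])-t[...,2]; wy=np.clip(yl-15,0,None)
for y in range(252,270):
    ww=wy[y,425:450]
    if ww.sum()>20: print('ptr',y,round((ww*np.arange(425,450)).sum()/ww.sum(),2),ww.sum())
# rail edges by gradient
g=cv2.GaussianBlur(t.mean(2),(0,0),1)
for lo,hi,name in((266,278,'up'),(308,322,'dn')):
    E=[]
    for x in list(range(240,340)):
        d=np.abs(np.diff(g[lo:hi,x])); d=np.clip(d-d.max()*.3,0,None); E.append((x,lo+.5+(d*np.arange(len(d))).sum()/d.sum()))
    E=np.array(E); f=np.polyfit(E[:,0],E[:,1],1); f=np.polyfit(*E[abs(np.polyval(f,E[:,0])-E[:,1])<1].T,1)
    P=plane('top',[(x,np.polyval(f,x)) for x in(240,340)],.03); v=P[0]-P[1]; print(name,f,P.round(4),'yaw(dir from y)',np.arctan2(-v[0],v[1]))
print('scene depth sanity; stop top plane', plane('top',[(152.4,288.5)],.11))
b=mask(T['p'],(100,100,40),(125,255,255))[250:330,370:420]; ys,xs=np.nonzero(b); print('blue',xs.min()+370,xs.max()+370,ys.min()+250,ys.max()+250)
o=mask(T['p'],(5,110,60),(18,255,255))[250:330,470:520]; ys,xs=np.nonzero(o); print('or',xs.min()+470,xs.max()+470,ys.min()+250,ys.max()+250)
E
```

```text
[[295.6 234.   25. ]
 [295.5 235.   70. ]
 [295.5 236.   82. ]
 [295.4 237.   81. ]
 [295.3 238.   75. ]
 [295.3 239.   73. ]
 [295.3 240.   71. ]
 [295.3 241.   71. ]
 [295.3 242.   74. ]
 [295.3 243.   77. ]
 [295.3 244.   76. ]
 [295.3 245.   76. ]
 [295.3 246.   74. ]
 [295.3 247.   76. ]
 [295.3 248.   72. ]
 [295.3 249.   44. ]]
ptr 255 437.83 60.0
ptr 256 437.84 77.0
ptr 257 437.86 74.0
ptr 258 437.91 79.0
ptr 259 437.98 81.0
ptr 260 438.12 88.0
ptr 261 438.28 144.0
ptr 262 438.02 308.0
ptr 263 437.94 382.0
ptr 264 437.99 384.0
ptr 265 438.12 387.0
ptr 266 438.29 381.0
ptr 267 438.32 259.0
ptr 268 438.78 37.0
up [4.54465505e-03 2.71303360e+02] [[0.5607 0.2528 0.03  ]
 [0.563  0.033  0.03  ]] yaw(dir from y) 0.010453482994145476
dn [7.85665862e-03 3.11622841e+02] [[0.4707 0.2489 0.03  ]
 [0.4722 0.0321 0.03  ]] yaw(dir from y) 0.0069842823468362555
scene depth sanity; stop top plane [[0.51328015 0.41771167 0.11      ]]
blue 387 403 267 311
or 487 506 268 311
```

```bash
python3 - <<'E'
from h import *
from scipy.spatial.transform import Rotation as Ro
print('ptr',plane('top',[(437.85,254.6)],.058),'tri',tri((190,288.6),(437.85,254.6)))
print('mark',plane('top',[(295.3,249.5)],.056),'tri',tri((336.8,250.2),(295.3,249.5)))
print('blue face z.13',plane('top',[(403.5,289)],.13),'orange',plane('top',[(481,290)],.13))
print('block size',np.ptp(plane('top',[(280,240),(313,240)],.056),axis=0))
from workcell import monitor
o=monitor.observe(); R=Ro.from_euler('xyz',o['tool_rot']).as_matrix(); print(R.round(3))
yaw=.0087; T=Ro.from_euler('xyz',[np.pi,0,np.pi+yaw]).as_matrix()
print('delta rotvec/120deg',Ro.from_matrix(R.T@T).as_rotvec()/np.radians(120))
for d in([.1,-.1,0],): print((R.T@np.array(d)))
E
```

```text
ptr [[ 0.6019051  -0.17791804  0.058     ]] tri [ 0.60194677 -0.17748208  0.05828439]
mark [[0.60884988 0.13108675 0.056     ]] tri [0.60900574 0.13165662 0.05648088]
blue face z.13 [[ 0.5176265  -0.09204585  0.13      ]] orange [[ 0.51777268 -0.24815379  0.13      ]]
block size [0.00109395 0.07177856 0.        ]
[[-0.953  0.304 -0.   ]
 [ 0.304  0.953 -0.001]
 [-0.    -0.001 -1.   ]]
delta rotvec/120deg [-4.87061179e-04 -4.18166233e-05 -1.51623305e-01]
[-1.25665291e-01 -6.48708645e-02  7.53244649e-05]
```

Request:
{"op": "apply_moves", "data": {
  "linear": [
    [-0.2, -0.1, 0],
    [-0.4, -0.2, 0],
    [-0.6, -0.3, 0],
    [-0.8, -0.4, 0],
    [-1, -0.5, 0]
  ],
  "delta_rot": [
    [0, 0, -0.03],
    [0, 0, -0.06],
    [0, 0, -0.09],
    [0, 0, -0.12],
    [0, 0, -0.1516]
  ],
  "gripper": -1
}}

```text
clock: 0.52
position: [0.2706, 0.5164, 0.231]
tool_rot: [-3.141, -0.0, -3.13]
force: [0.7, 0.0, -0.2]
grip_width: 0.0258
finger_force: 0.0
```

Request:
{"op": "apply_moves", "data": {
  "linear": [
    [-0.25, -0.25, 0],
    [-0.5, -0.5, 0],
    [-0.7, -0.7, 0],
    [-0.9, -0.9, 0],
    [-1, -1, 0]
  ],
  "delta_rot": [
    [0, 0, 0],
    [0, 0, 0],
    [0, 0, 0],
    [0, 0, 0],
    [0, 0, 0]
  ]
}}

```text
clock: 0.93
position: [0.3735, 0.4153, 0.2312]
tool_rot: [-3.14, 0.001, -3.136]
force: [0.8, 0.1, 0.6]
grip_width: -0.0003
finger_force: 0.0
```

Request:
{"op": "apply_moves", "data": {
  "linear": [
    [-0.2, -0.2, 0],
    [-0.4, -0.4, 0],
    [-0.6, -0.6, 0],
    [-0.8, -0.8, 0],
    [-1, -1, 0]
  ],
  "delta_rot": [
    [0, 0, 0],
    [0, 0, 0],
    [0, 0, 0],
    [0, 0, 0],
    [0, 0, 0]
  ]
}}

```text
clock: 1.35
position: [0.4725, 0.3179, 0.2311]
tool_rot: [-3.141, -0.0, -3.133]
force: [0.5, -0.6, 0.2]
grip_width: 0.0
finger_force: 0.0
```

Request:
{"op": "apply_moves", "data": {
  "linear": [
    [-0.1, -0.2, 0],
    [-0.2, -0.4, 0],
    [-0.3, -0.6, 0],
    [-0.4, -0.8, 0],
    [-0.44, -1, 0]
  ],
  "delta_rot": [
    [0, 0, 0],
    [0, 0, 0],
    [0, 0, 0],
    [0, 0, 0],
    [0, 0, 0]
  ]
}}

```text
clock: 1.77
position: [0.5175, 0.2182, 0.231]
tool_rot: [-3.141, -0.0, -3.133]
force: [1.1, -0.9, -0.5]
grip_width: -0.0001
finger_force: 0.0
```

Request:
{"op": "apply_moves", "data": {
  "linear": [
    [0, -0.2, 0],
    [0, -0.4, 0],
    [0, -0.6, 0],
    [0, -0.8, 0],
    [0, -1, 0]
  ],
  "delta_rot": [
    [0, 0, 0],
    [0, 0, 0],
    [0, 0, 0],
    [0, 0, 0],
    [0, 0, 0]
  ]
}}

```text
clock: 2.18
position: [0.5173, 0.1185, 0.2311]
tool_rot: [-3.141, -0.0, -3.133]
force: [0.0, 0.2, 0.2]
grip_width: 0.0003
finger_force: 0.0
```

Request:
{"op": "apply_moves", "data": {
  "linear": [
    [0, -0.2, 0],
    [0, -0.4, 0],
    [0, -0.6, 0],
    [0, -0.8, 0],
    [0, -1, 0]
  ],
  "delta_rot": [
    [0, 0, 0],
    [0, 0, 0],
    [0, 0, 0],
    [0, 0, 0],
    [0, 0, 0]
  ]
}}

```text
clock: 2.6
position: [0.5181, 0.0185, 0.2311]
tool_rot: [-3.142, -0.0, -3.133]
force: [0.3, -0.0, -0.3]
grip_width: 0.0001
finger_force: 0.0
```

Request:
{"op": "apply_moves", "data": {
  "linear": [
    [0, -0.2, 0],
    [0, -0.4, 0],
    [0, -0.6, 0],
    [0, -0.8, 0],
    [0, -1, 0]
  ],
  "delta_rot": [
    [0, 0, 0],
    [0, 0, 0],
    [0, 0, 0],
    [0, 0, 0],
    [0, 0, 0]
  ]
}}

```text
clock: 3.02
position: [0.519, -0.0815, 0.2311]
tool_rot: [-3.142, -0.0, -3.133]
force: [0.1, 0.2, 0.8]
grip_width: -0.0001
finger_force: 0.0
```

Request:
{"op": "apply_moves", "data": {
  "linear": [
    [0, -0.25, 0],
    [0, -0.5, 0],
    [0, -0.75, 0.05],
    [0, -0.9, 0.2],
    [0, -0.9, 0.4]
  ],
  "delta_rot": [
    [0, 0, 0],
    [0, 0, 0],
    [0, 0, 0],
    [0, 0, 0],
    [0, 0, 0]
  ]
}}

```text
clock: 3.43
position: [0.5201, -0.1743, 0.1917]
tool_rot: [-3.14, 0.002, -3.137]
force: [0.1, -0.3, -0.2]
grip_width: -0.0001
finger_force: 0.0
```

Request:
{"op": "apply_moves", "data": {
  "linear": [
    [0, 0, 0.2],
    [0, 0, 0.4],
    [0, 0, 0.6],
    [0, 0, 0.8],
    [0, 0, 0.98]
  ],
  "delta_rot": [
    [0, 0, 0],
    [0, 0, 0],
    [0, 0, 0],
    [0, 0, 0],
    [0, 0, 0]
  ]
}}

```text
clock: 3.85
position: [0.5196, -0.1704, 0.0919]
tool_rot: [3.141, -0.001, -3.133]
force: [0.2, 0.3, -0.1]
grip_width: -0.0
finger_force: 0.0
```

```bash
cat >> h.py <<'E'
def look(save=None):
    from workcell import monitor
    c0=monitor.observe()['clock']; p,d=optics.grab_frame('top')
    if save: cv2.imwrite(save,p[:,:,::-1])
    t=p.astype(float); yl=np.minimum(t[...,0],t[...,1])-t[...,2]; w=np.clip(yl-15,0,None)[254:261,180:480]
    cs=np.convolve(w.sum(0),np.ones(9),'same'); k=int(cs.argmax()); a=max(0,k-6); ww=w[:,a:k+7]
    x=180+a+(ww.sum(0)*np.arange(ww.shape[1])).sum()/ww.sum()
    P=plane('top',[(x,254.6)],.058)[0]; M=np.array([.6088,.1311,.056]); e=np.array([-.0087,1,0])
    o=monitor.observe()
    print('t_pic %.3f  px %.2f  ptr_y %.4f  to_go %.1f mm  | now t %.3f tcp %s'%(c0,x,P[1],1e3*(M-P)@e,o['clock'],o['position'].round(4)))
E
python3 -c "from h import *; look('pics/t1.png')
S=optics.grab_frame('scene')[0]
a=cv2.imread('pics/t1.png')[230:340,340:540]; a=cv2.resize(a,(640,352)); b=cv2.resize(S[200:330,50:290][:,:,::-1],(443,240)); b=cv2.copyMakeBorder(b,0,0,0,197,0)
cv2.imwrite('pics/t1c.png',np.vstack([a,b]))"
```

```text
t_pic 3.850  px 437.67  ptr_y -0.1775  to_go 308.6 mm  | now t 3.900 tcp [ 0.5183 -0.1699  0.0891]
```

View pics/t1c.png

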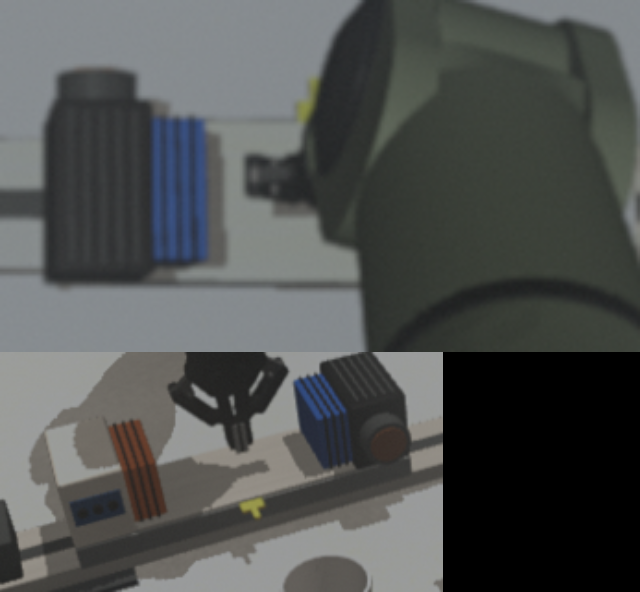

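The view shows the shut fingers in the bay clear of both buffers. The pointer is visible in the scene view at (186,283), and the arm partly hides it in the top view. I'll raise the tip a little, approach, and push at a steady 5 cm/s.

```bash
cat >> h.py <<'E'
def look2(both=False):
    from workcell import monitor
    c0=monitor.observe()['clock']; p,d=optics.grab_frame('scene')
    w=mask(p,(22,90,60),(35,255,255)); q=cv2.fitLine(np.float32([[186.5,283.5],[341,246]]),2,0,.01,.01).ravel()
    yy,xx=np.mgrid[:480,:640]; dist=abs((xx-q[2])*q[1]-(yy-q[3])*q[0])
    w[(dist>12)|(xx>385)]=0; n,l,s,c=cv2.connectedComponentsWithStats(w)
    if n>1:
        i=1+s[1:,4].argmax(); P=plane('scene',[c[i]],.058)[0]
        print('scene t %.3f area %d cen %s y %.4f x %.3f'%(c0,s[i,4],c[i].round(1),P[1],P[0]), 'to_go %.1f mm'%(1e3*(.1311-P[1]+OFF)))
    if both: look()
    o=monitor.observe(); print('tcp',o['position'].round(4),'t %.3f'%o['clock'])
OFF=0.
E
python3 - <<'E'
from h import *
for c in ((186.5,283.5),): print(plane('scene',[c],.058))
E
```

```text
[[ 0.58308562 -0.17908594  0.058     ]]
```

Request:
{"op": "apply_moves", "data": {
  "linear": [
    [0, 0.08, -0.05],
    [0, 0.18, -0.1],
    [0, 0.28, -0.12],
    [0, 0.38, -0.12],
    [0, 0.44, -0.12]
  ],
  "delta_rot": [
    [0, 0, 0],
    [0, 0, 0],
    [0, 0, 0],
    [0, 0, 0],
    [0, 0, 0]
  ]
}}

```text
clock: 4.37
position: [0.5201, -0.1243, 0.1063]
tool_rot: [3.141, 0.002, -3.131]
force: [-0.7, -0.2, 0.1]
grip_width: -0.0001
finger_force: 0.0
```

Request:
{"op": "apply_moves", "data": {
  "linear": [
    [0, 0.042, 0],
    [0, 0.084, 0],
    [0, 0.126, 0],
    [0, 0.168, 0],
    [0, 0.21, 0]
  ],
  "delta_rot": [
    [0, 0, 0],
    [0, 0, 0],
    [0, 0, 0],
    [0, 0, 0],
    [0, 0, 0]
  ]
}}

```text
clock: 4.78
position: [0.5194, -0.1053, 0.1052]
tool_rot: [-3.142, -0.0, -3.133]
force: [-0.2, 0.8, 0.4]
grip_width: 0.0001
finger_force: 0.0
```

Request:
{"op": "apply_moves", "data": {
  "linear": [
    [0, 0.042, 0],
    [0, 0.084, 0],
    [0, 0.126, 0],
    [0, 0.168, 0],
    [0, 0.21, 0]
  ],
  "delta_rot": [
    [0, 0, 0],
    [0, 0, 0],
    [0, 0, 0],
    [0, 0, 0],
    [0, 0, 0]
  ]
}}

```text
clock: 5.2
position: [0.5192, -0.0841, 0.1053]
tool_rot: [-3.142, -0.0, -3.133]
force: [-0.5, -0.6, -0.4]
grip_width: 0.0002
finger_force: 0.2
```

Request:
{"op": "apply_moves", "data": {
  "linear": [
    [0, 0.042, 0],
    [0, 0.084, 0],
    [0, 0.126, 0],
    [0, 0.168, 0],
    [0, 0.21, 0]
  ],
  "delta_rot": [
    [0, 0, 0],
    [0, 0, 0],
    [0, 0, 0],
    [0, 0, 0],
    [0, 0, 0]
  ]
}}

```text
clock: 5.62
position: [0.5191, -0.063, 0.1053]
tool_rot: [-3.142, 0.0, -3.133]
force: [0.5, -0.5, 0.1]
grip_width: -0.0002
finger_force: 0.1
```

Request:
{"op": "apply_moves", "data": {
  "linear": [
    [0, 0.042, 0],
    [0, 0.084, 0],
    [0, 0.126, 0],
    [0, 0.168, 0],
    [0, 0.21, 0]
  ],
  "delta_rot": [
    [0, 0, 0],
    [0, 0, 0],
    [0, 0, 0],
    [0, 0, 0],
    [0, 0, 0]
  ]
}}

```text
clock: 6.03
position: [0.5189, -0.042, 0.1053]
tool_rot: [3.142, -0.0, -3.133]
force: [-0.9, 0.8, -0.5]
grip_width: -0.0
finger_force: 0.0
```

```bash
sed -i 's/^OFF=0./OFF=-.0013/' h.py; python3 -c "from h import *; look2(); look2()"
```

```text
scene t 6.033 area 93 cen [223.1 273.5] y -0.1050 x 0.584 to_go 234.8 mm
tcp [ 0.5189 -0.0411  0.1053] t 6.083
scene t 6.083 area 94 cen [225.2 272.8] y -0.1006 x 0.583 to_go 230.4 mm
tcp [ 0.5189 -0.0416  0.1053] t 6.133
```

Request:
{"op": "apply_moves", "data": {
  "linear": [
    [0, 0.01, 0],
    [0, 0.02, 0],
    [0, 0.03, 0],
    [0, 0.04, 0],
    [0, 0.05, 0]
  ],
  "delta_rot": [
    [0, 0, 0],
    [0, 0, 0],
    [0, 0, 0],
    [0, 0, 0],
    [0, 0, 0]
  ]
}}

```text
clock: 6.55
position: [0.5189, -0.0375, 0.1053]
tool_rot: [-3.142, 0.0, -3.133]
force: [-0.2, -0.0, 0.1]
grip_width: -0.0001
finger_force: 0.0
```

```bash
python3 -c "from h import *; look2(True)"
```

```text
scene t 6.550 area 93 cen [245.5 267. ] y -0.0578 x 0.583 to_go 187.6 mm
t_pic 6.600  px nan  ptr_y nan  to_go nan mm  | now t 6.650 tcp [ 0.5189 -0.0374  0.1053]
tcp [ 0.5189 -0.0374  0.1053] t 6.650h.py:24: RuntimeWarning: invalid value encountered in scalar divide
  x=180+a+(ww.sum(0)*np.arange(ww.shape[1])).sum()/ww.sum()
```

Request:
{"op": "apply_moves", "data": {
  "linear": [
    [0, 0.025, 0],
    [0, 0.055, 0],
    [0, 0.085, 0],
    [0, 0.115, 0],
    [0, 0.145, 0]
  ],
  "delta_rot": [
    [0, 0, 0],
    [0, 0, 0],
    [0, 0, 0],
    [0, 0, 0],
    [0, 0, 0]
  ]
}}

```text
clock: 7.07
position: [0.5187, -0.0225, 0.1053]
tool_rot: [3.142, 0.0, -3.133]
force: [0.0, -0.0, -0.3]
grip_width: 0.0001
finger_force: 0.0
```

```bash
cat > sim.py <<'E'
import numpy as np
def sim(t0,y,v,f0,segs,m=3.4,h=.0145,k=30.,c=.2,fr=.008,mark=.1311-.0013+.0013):
    """y pointer, f0 tcp y; segs=[(dur,finger speed)]"""
    t=t0;f=f0;dt=.002;tc=tr=None;mx=0
    for d,vf in segs:
        for _ in range(int(round(d/dt))):
            comp=max(0,(f-h)-(y-.085))*-1 if 0 else max(0,(y-.085)-(f-h))  # orange face ahead of finger rear
            comp=max(0,(f*0+((y-.085)-(f-h)))); cb=max(0,(f+h)-(y+.085))
            a=(-k*comp+k*cb-c*v-fr*np.sign(v))/m
            if comp>0 and tc is None: tc=t
            if comp>0: tr=t
            mx=max(mx,comp)
            v2=v+a*dt
            if comp==0 and cb==0 and v*v2<0: v2=0
            v=v2;y+=v*dt;f+=vf*dt;t+=dt
    return dict(t=round(t,3),togo=round(1e3*(mark-y),1),v=round(1e3*v,1),f=round(f,4),tc=tc and round(tc,2),tr=tr and round(tr,2),comp=round(1e3*mx,1))
E
python3 - <<'E'
from h import *; from sim import sim
look2()
# push check from rest
for m in(2.5,3,3.5,4.2):
  for h in(.012,.0145): print(m,h,sim(4.367,-.1779,0,-.1250,[(1.667,.0505)],m,h))
E
```

```text
scene t 7.067 area 86 cen [266.5 260.9] y -0.0127 x 0.582 to_go 142.5 mm
tcp [ 0.5188 -0.0219  0.1053] t 7.117
2.5 0.012 {'t': 6.035, 'togo': np.float64(229.0), 'v': np.float64(95.4), 'f': -0.0408, 'tc': None, 'tr': None, 'comp': 0.0}
2.5 0.0145 {'t': 6.035, 'togo': np.float64(224.3), 'v': np.float64(94.8), 'f': -0.0408, 'tc': None, 'tr': None, 'comp': 0.0}
3 0.012 {'t': 6.035, 'togo': np.float64(232.9), 'v': np.float64(97.0), 'f': -0.0408, 'tc': None, 'tr': None, 'comp': 0.0}
3 0.0145 {'t': 6.035, 'togo': np.float64(228.1), 'v': np.float64(96.5), 'f': -0.0408, 'tc': None, 'tr': None, 'comp': 0.0}
3.5 0.012 {'t': 6.035, 'togo': np.float64(236.5), 'v': np.float64(98.0), 'f': -0.0408, 'tc': None, 'tr': None, 'comp': 0.0}
3.5 0.0145 {'t': 6.035, 'togo': np.float64(231.7), 'v': np.float64(97.6), 'f': -0.0408, 'tc': None, 'tr': None, 'comp': 0.0}
4.2 0.012 {'t': 6.035, 'togo': np.float64(241.4), 'v': np.float64(99.1), 'f': -0.0408, 'tc': None, 'tr': None, 'comp': 0.0}
4.2 0.0145 {'t': 6.035, 'togo': np.float64(236.5), 'v': np.float64(98.7), 'f': -0.0408, 'tc': None, 'tr': None, 'comp': 0.0}
```

```bash
python3 - <<'E'
from sim import sim
for m in (2.8,3.3,3.8):
  for d1 in (.034,.039,.044):
    for vf in (.034,.037,.040): print(m,d1,vf,sim(7.117,-.0071,.0847,-.0219,[(.834,d1),(.05,0),(1.6,vf)],m,h=.0135,c=.25))
E
```

```text
2.8 0.034 0.034 {'t': 9.601, 'togo': np.float64(10.1), 'v': np.float64(-1.4), 'f': 0.0609, 'tc': 8.36, 'tr': 9.29, 'comp': np.float64(11.0)}
2.8 0.034 0.037 {'t': 9.601, 'togo': np.float64(3.9), 'v': np.float64(2.3), 'f': 0.0657, 'tc': 8.39, 'tr': 9.31, 'comp': np.float64(10.0)}
2.8 0.034 0.04 {'t': 9.601, 'togo': np.float64(-2.8), 'v': np.float64(8.4), 'f': 0.0705, 'tc': 8.42, 'tr': 9.34, 'comp': np.float64(9.0)}
2.8 0.039 0.034 {'t': 9.601, 'togo': np.float64(1.9), 'v': np.float64(-0.8), 'f': 0.065, 'tc': 8.47, 'tr': 9.39, 'comp': np.float64(10.7)}
2.8 0.039 0.037 {'t': 9.601, 'togo': np.float64(-4.6), 'v': np.float64(3.7), 'f': 0.0698, 'tc': 8.51, 'tr': 9.43, 'comp': np.float64(9.7)}
2.8 0.039 0.04 {'t': 9.601, 'togo': np.float64(-11.2), 'v': np.float64(10.1), 'f': 0.0746, 'tc': 8.55, 'tr': 9.47, 'comp': np.float64(8.6)}
2.8 0.044 0.034 {'t': 9.601, 'togo': np.float64(-6.3), 'v': np.float64(-0.4), 'f': 0.0692, 'tc': 8.58, 'tr': 9.51, 'comp': np.float64(10.4)}
2.8 0.044 0.037 {'t': 9.601, 'togo': np.float64(-12.9), 'v': np.float64(5.2), 'f': 0.074, 'tc': 8.63, 'tr': 9.55, 'comp': n
[... 1963 characters left out ...]
9)}
3.8 0.039 0.037 {'t': 9.601, 'togo': np.float64(-7.5), 'v': np.float64(0.2), 'f': 0.0698, 'tc': 8.44, 'tr': 9.53, 'comp': np.float64(12.7)}
3.8 0.039 0.04 {'t': 9.601, 'togo': np.float64(-13.6), 'v': np.float64(6.4), 'f': 0.0746, 'tc': 8.48, 'tr': 9.56, 'comp': np.float64(11.6)}
3.8 0.044 0.034 {'t': 9.601, 'togo': np.float64(-9.6), 'v': np.float64(-4.4), 'f': 0.0692, 'tc': 8.51, 'tr': 9.6, 'comp': np.float64(13.6)}
3.8 0.044 0.037 {'t': 9.601, 'togo': np.float64(-15.7), 'v': np.float64(1.3), 'f': 0.074, 'tc': 8.55, 'tr': 9.6, 'comp': np.float64(12.4)}
3.8 0.044 0.04 {'t': 9.601, 'togo': np.float64(-21.8), 'v': np.float64(8.3), 'f': 0.0788, 'tc': 8.6, 'tr': 9.6, 'comp': np.float64(11.3)}
```

Request:
{"op": "apply_moves", "data": {
  "linear": [
    [0, 0.028, 0],
    [0, 0.056, 0],
    [0, 0.084, 0],
    [0, 0.112, 0],
    [0, 0.14, 0]
  ],
  "delta_rot": [
    [0, 0, 0],
    [0, 0, 0],
    [0, 0, 0],
    [0, 0, 0],
    [0, 0, 0]
  ]
}}

```text
clock: 7.53
position: [0.5186, -0.0087, 0.1053]
tool_rot: [-3.142, 0.0, -3.133]
force: [-0.2, 0.4, 0.9]
grip_width: 0.0002
finger_force: 0.0
```

Request:
{"op": "apply_moves", "data": {
  "linear": [
    [0, 0.028, 0],
    [0, 0.056, 0],
    [0, 0.084, 0],
    [0, 0.112, 0],
    [0, 0.14, 0]
  ],
  "delta_rot": [
    [0, 0, 0],
    [0, 0, 0],
    [0, 0, 0],
    [0, 0, 0],
    [0, 0, 0]
  ]
}}

```text
clock: 7.95
position: [0.5185, 0.0053, 0.1053]
tool_rot: [-3.142, 0.0, -3.133]
force: [1.0, -0.2, -0.6]
grip_width: -0.0003
finger_force: 0.0
```

```bash
python3 - <<'E'
from h import *; from sim import sim
look2(True)
E
```

```text
scene t 7.950 area 84 cen [299.7 251.7] y 0.0605 x 0.582 to_go 69.3 mm
t_pic 8.000  px nan  ptr_y nan  to_go nan mm  | now t 8.050 tcp [0.5185 0.0056 0.1053]
tcp [0.5185 0.0056 0.1053] t 8.050h.py:24: RuntimeWarning: invalid value encountered in scalar divide
  x=180+a+(ww.sum(0)*np.arange(ww.shape[1])).sum()/ww.sum()
```

```bash
python3 - <<'E'
from sim import sim
for m in (3,3.5):
  for v1,vf in ((.036,.036),(.04,.036),(.04,.038),(.044,.037)): print(m,v1,vf,sim(8.05,.0697,.0783,.0056,[(.417,v1),(.417,vf),(.6,vf)],m,h=.0135,c=.25))
E
```

```text
3 0.036 0.036 {'t': 9.482, 'togo': np.float64(13.4), 'v': np.float64(-1.7), 'f': 0.0572, 'tc': 8.23, 'tr': 9.19, 'comp': np.float64(12.1)}
3 0.04 0.036 {'t': 9.482, 'togo': np.float64(10.0), 'v': np.float64(-0.8), 'f': 0.0588, 'tc': 8.25, 'tr': 9.23, 'comp': np.float64(11.7)}
3 0.04 0.038 {'t': 9.482, 'togo': np.float64(8.4), 'v': np.float64(0.8), 'f': 0.0608, 'tc': 8.25, 'tr': 9.22, 'comp': np.float64(11.2)}
3 0.044 0.037 {'t': 9.482, 'togo': np.float64(5.9), 'v': np.float64(0.0), 'f': 0.0615, 'tc': 8.27, 'tr': 9.27, 'comp': np.float64(11.2)}
3.5 0.036 0.036 {'t': 9.482, 'togo': np.float64(10.5), 'v': np.float64(-2.3), 'f': 0.0572, 'tc': 8.23, 'tr': 9.27, 'comp': np.float64(13.2)}
3.5 0.04 0.036 {'t': 9.482, 'togo': np.float64(7.2), 'v': np.float64(-1.5), 'f': 0.0588, 'tc': 8.25, 'tr': 9.31, 'comp': np.float64(12.8)}
3.5 0.04 0.038 {'t': 9.482, 'togo': np.float64(5.5), 'v': np.float64(0.6), 'f': 0.0608, 'tc': 8.25, 'tr': 9.3, 'comp': np.float64(12.3)}
3.5 0.044 0.037 {'t': 9.482, 'togo': np.float64(3.1), 'v': np.float64(0.0), 'f': 0.0615, 'tc': 8.27, 'tr': 9.35, 'comp': np.float64(12.3)}
```

Request:
{"op": "apply_moves", "data": {
  "linear": [
    [0, 0.04, 0],
    [0, 0.08, 0],
    [0, 0.12, 0],
    [0, 0.156, 0],
    [0, 0.19, 0]
  ],
  "delta_rot": [
    [0, 0, 0],
    [0, 0, 0],
    [0, 0, 0],
    [0, 0, 0],
    [0, 0, 0]
  ]
}}

```text
clock: 8.47
position: [0.5183, 0.0246, 0.1053]
tool_rot: [3.142, 0.0, -3.133]
force: [-0.0, 0.2, 0.1]
grip_width: 0.0001
finger_force: 0.1
```

Request:
{"op": "apply_moves", "data": {
  "linear": [
    [0, 0.032, 0],
    [0, 0.064, 0],
    [0, 0.096, 0],
    [0, 0.128, 0],
    [0, 0.16, 0]
  ],
  "delta_rot": [
    [0, 0, 0],
    [0, 0, 0],
    [0, 0, 0],
    [0, 0, 0],
    [0, 0, 0]
  ]
}}

```text
clock: 8.88
position: [0.5182, 0.0404, 0.1053]
tool_rot: [-3.142, 0.0, -3.133]
force: [0.3, 0.4, -0.3]
grip_width: 0.0001
finger_force: 0.2
```

```bash
python3 - <<'E'
from h import *; from sim import sim
look2()
for m in (2.8,3.2,3.6):
  for h in (.0125,.0145):
    print(m,h,sim(8.05,.0697,.0783,.0056,[(.417,.0455),(.417,.0385)],m,h=h,c=.25),[sim(8.05,.0697,.0783,.0056,[(.417,.0455),(.417,.0385),(.05,0),(.417,vf),(.2,0.03)],m,h=h,c=.25) for vf in(.036,.042)])
E
```

```text
scene t 8.883 area 84 cen [326.7 244. ] y 0.1226 x 0.581 to_go 7.2 mm
tcp [0.5182 0.041  0.1053] t 8.933
2.8 0.0125 {'t': 8.882, 'togo': np.float64(8.1), 'v': np.float64(29.6), 'f': 0.0405, 'tc': 8.32, 'tr': 8.88, 'comp': np.float64(10.3)} [{'t': 9.548, 'togo': np.float64(5.2), 'v': np.float64(-2.4), 'f': 0.0615, 'tc': 8.32, 'tr': 9.31, 'comp': np.float64(11.3)}, {'t': 9.548, 'togo': np.float64(4.0), 'v': np.float64(0.0), 'f': 0.064, 'tc': 8.32, 'tr': 9.26, 'comp': np.float64(11.3)}]
2.8 0.0145 {'t': 8.882, 'togo': np.float64(10.8), 'v': np.float64(23.7), 'f': 0.0405, 'tc': 8.25, 'tr': 8.88, 'comp': np.float64(10.2)} [{'t': 9.548, 'togo': np.float64(8.8), 'v': np.float64(-1.4), 'f': 0.0615, 'tc': 8.25, 'tr': 9.26, 'comp': np.float64(10.3)}, {'t': 9.548, 'togo': np.float64(8.0), 'v': np.float64(0.0), 'f': 0.064, 'tc': 8.25, 'tr': 9.22, 'comp': np.float64(10.3)}]
3.2 0.0125 {'t': 8.882, 'togo': np.float64(7.0), 'v': np.float64(33.5), 'f': 0.0405, 'tc': 8.32, 'tr': 8.88, 'comp': np.float64(11.2)} [{'t': 9.548, 'togo': np.float64(2.9), 'v': np.float64(-3.2), 'f': 0.0615, 'tc': 8.32, 'tr'
[... 610 characters left out ...]
9), 'f': 0.0405, 'tc': 8.32, 'tr': 8.88, 'comp': np.float64(12.0)} [{'t': 9.548, 'togo': np.float64(0.7), 'v': np.float64(-3.9), 'f': 0.0615, 'tc': 8.32, 'tr': 9.44, 'comp': np.float64(13.7)}, {'t': 9.548, 'togo': np.float64(-0.6), 'v': np.float64(0.0), 'f': 0.064, 'tc': 8.32, 'tr': 9.39, 'comp': np.float64(13.7)}]
3.6 0.0145 {'t': 8.882, 'togo': np.float64(8.3), 'v': np.float64(31.4), 'f': 0.0405, 'tc': 8.25, 'tr': 8.88, 'comp': np.float64(12.0)} [{'t': 9.548, 'togo': np.float64(4.5), 'v': np.float64(-3.1), 'f': 0.0615, 'tc': 8.25, 'tr': 9.39, 'comp': np.float64(13.2)}, {'t': 9.548, 'togo': np.float64(3.3), 'v': np.float64(0.0), 'f': 0.064, 'tc': 8.25, 'tr': 9.33, 'comp': np.float64(13.2)}]
```

Request:
{"op": "apply_moves", "data": {
  "linear": [
    [0, 0.033, 0],
    [0, 0.066, 0],
    [0, 0.1, 0],
    [0, 0.135, 0],
    [0, 0.17, 0]
  ],
  "delta_rot": [
    [0, 0, 0],
    [0, 0, 0],
    [0, 0, 0],
    [0, 0, 0],
    [0, 0, 0]
  ]
}}

```text
clock: 9.35
position: [0.518, 0.0574, 0.1053]
tool_rot: [-3.142, -0.0, -3.133]
force: [0.1, 0.1, -0.1]
grip_width: 0.0002
finger_force: 0.0
```

```bash
python3 - <<'E'
from h import *
look2()
p=optics.grab_frame('top')[0]; S=optics.grab_frame('scene')[0]
a=cv2.resize(p[200:340,200:420],(660,420)); b=cv2.resize(S[215:275,270:390],(360,180)); b=cv2.copyMakeBorder(b,0,0,0,300,0)
cv2.imwrite('pics/t2.png',np.vstack([a,b])[:,:,::-1])
look2()
E
```

```text
scene t 9.350 area 81 cen [328.4 243.5] y 0.1265 x 0.581 to_go 3.3 mm
tcp [0.518  0.0581 0.1053] t 9.400
scene t 9.500 area 82 cen [328.5 243.4] y 0.1266 x 0.581 to_go 3.2 mm
tcp [0.518  0.057  0.1053] t 9.550
```

View pics/t2.png

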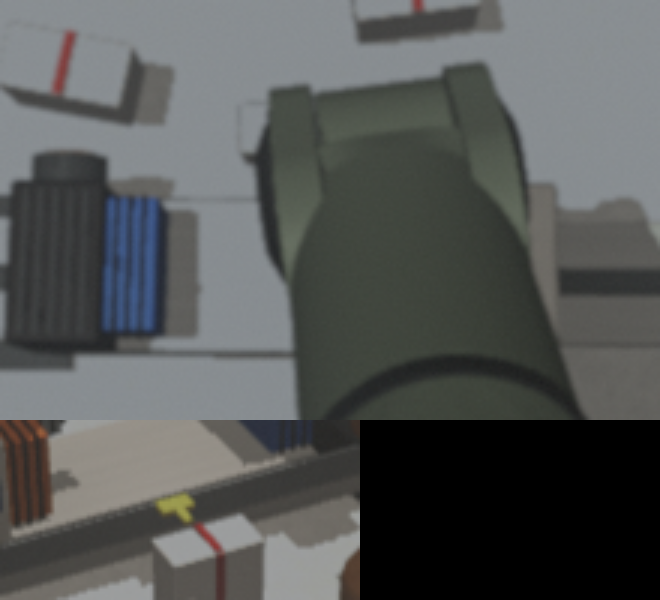

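The carriage has almost stopped: the scene view has the pointer tip just short of the red line, and the arm hides both from the top camera. I'll move the finger to mid-bay and compare tip and line within one picture.

Request:
{"op": "apply_moves", "data": {
  "linear": [
    [0, 0.1, 0],
    [0, 0.22, 0],
    [0, 0.34, 0],
    [0, 0.46, 0],
    [0, 0.55, 0]
  ],
  "delta_rot": [
    [0, 0, 0],
    [0, 0, 0],
    [0, 0, 0],
    [0, 0, 0],
    [0, 0, 0]
  ]
}}

```text
clock: 9.97
position: [0.5174, 0.1143, 0.1053]
tool_rot: [3.141, 0.0, -3.131]
force: [1.2, -0.1, 0.4]
grip_width: 0.0
finger_force: 0.0
```

```bash
cat >> h.py <<'E'
def fine(p):
    t=p.astype(float); yy,xx=np.mgrid[:480,:640]; out={}
    for nm,w,z,box in (('red',t[...,0]-t[...,1]-12,.056,(320,240,352,262)),('yel',np.minimum(t[...,0],t[...,1])-t[...,2]-18,.058,None)):
        w=np.clip(w,0,None)
        if nm=='yel': box=(310,225,365,262); 
        x0,y0,x1,y1=box; m=np.zeros_like(w); m[y0:y1,x0:x1]=1; w=w*m
        k=w>0; P=plane('scene',np.c_[xx[k],yy[k]],z); ww=w[k]; r=P[:,1]+.0087*(P[:,0]-.6088)
        for a in np.arange(.564,.65,.006):
            s=(P[:,0]>=a)&(P[:,0]<a+.006)
            if ww[s].sum()>40: print(nm,'x %.3f r %.4f w %.0f'%(a+.003,(ww[s]*r[s]).sum()/ww[s].sum(),ww[s].sum()))
E
python3 - <<'E'
from h import *
look2(True)
p=optics.grab_frame('scene')[0]; np.save('s3.npy',p); fine(p)
print('start'); p0=np.load('scene0.npz')['p']; import h
t=p0.astype(float); w=np.clip(np.minimum(t[...,0],t[...,1])-t[...,2]-18,0,None); w[:270]=0;w[300:]=0;w[:,:170]=0;w[:,205:]=0
yy,xx=np.nonzero(w); P=plane('scene',np.c_[xx,yy],.058); ww=w[yy,xx]; r=P[:,1]+.0087*(P[:,0]-.6088)
for a in np.arange(.564,.62,.006):
    s=(P[:,0]>=a)&(P[:,0]<a+.006)
    if ww[s].sum()>40: print('x %.3f r %.4f w %.0f'%(a+.003,(ww[s]*r[s]).sum()/ww[s].sum(),ww[s].sum()))
E
```

```text
scene t 9.967 area 82 cen [328.5 243.4] y 0.1266 x 0.581 to_go 3.2 mm
t_pic 10.017  px nan  ptr_y nan  to_go nan mm  | now t 10.067 tcp [0.5174 0.1144 0.1052]
tcp [0.5174 0.1144 0.1052] t 10.067
red x 0.603 r 0.1321 w 70
red x 0.609 r 0.1309 w 304
red x 0.615 r 0.1309 w 250
red x 0.621 r 0.1313 w 343
red x 0.627 r 0.1316 w 220
red x 0.633 r 0.1314 w 354
red x 0.639 r 0.1306 w 101
red x 0.645 r 0.1296 w 100
yel x 0.567 r 0.1283 w 256
yel x 0.573 r 0.1265 w 1010
yel x 0.579 r 0.1274 w 1089
yel x 0.585 r 0.1258 w 664
yel x 0.591 r 0.1275 w 313
yel x 0.597 r 0.1260 w 262
start
x 0.567 r -0.1804 w 57
x 0.573 r -0.1793 w 950
x 0.579 r -0.1790 w 1259
x 0.585 r -0.1792 w 950
x 0.591 r -0.1786 w 394
x 0.597 r -0.1789 w 354
x 0.603 r -0.1793 w 103h.py:24: RuntimeWarning: invalid value encountered in scalar divide
  x=180+a+(ww.sum(0)*np.arange(ww.shape[1])).sum()/ww.sum()
```

```bash
python3 - <<'E'
from sim import sim
for m in (3.,3.5):
 for fr in (.008,.012):
  for vf in (.0024,.003,.0036,.0042):
   print(m,fr,vf,[(T,(r:=sim(0,.1276,0,.1990,[(T,vf),(3.5,0)],m,h=.0135,fr=fr))['togo']-3.5,r['v']) for T in(.833,1.25,1.667)])
E
```

```text
3.0 0.008 0.0024 [(0.833, np.float64(-4.8), np.float64(0.0)), (1.25, np.float64(-6.5), np.float64(0.0)), (1.667, np.float64(-6.5), np.float64(0.0))]
3.0 0.008 0.003 [(0.833, np.float64(-7.1), np.float64(0.0)), (1.25, np.float64(-9.2), np.float64(0.0)), (1.667, np.float64(-9.2), np.float64(0.0))]
3.0 0.008 0.0036 [(0.833, np.float64(-9.8), np.float64(0.0)), (1.25, np.float64(-12.3), np.float64(0.0)), (1.667, np.float64(-12.3), np.float64(0.0))]
3.0 0.008 0.0042 [(0.833, np.float64(-12.9), np.float64(0.0)), (1.25, np.float64(-15.7), np.float64(0.0)), (1.667, np.float64(-15.7), np.float64(0.0))]
3.0 0.012 0.0024 [(0.833, np.float64(-3.5), np.float64(0.0)), (1.25, np.float64(-5.3), np.float64(0.0)), (1.667, np.float64(-5.4), np.float64(0.0))]
3.0 0.012 0.003 [(0.833, np.float64(-5.3), np.float64(0.0)), (1.25, np.float64(-7.4), np.float64(0.0)), (1.667, np.float64(-7.5), np.float64(0.0))]
3.0 0.012 0.0036 [(0.833, np.float64(-7.3), np.float64(0.0)), (1.25, np.float64(-9.8), np.float64(0.0)), (1.667, np.float64(-9.8), np.float64(0.0))]
3.0 0.012 0.0042 [(0.833, np.float64(-9.6), np.float64
[... 599 characters left out ...]
at64(0.0)), (1.25, np.float64(-18.0), np.float64(0.0)), (1.667, np.float64(-18.0), np.float64(0.0))]
3.5 0.012 0.0024 [(0.833, np.float64(-3.6), np.float64(0.0)), (1.25, np.float64(-5.8), np.float64(0.0)), (1.667, np.float64(-6.1), np.float64(0.0))]
3.5 0.012 0.003 [(0.833, np.float64(-5.5), np.float64(0.0)), (1.25, np.float64(-8.2), np.float64(0.0)), (1.667, np.float64(-8.4), np.float64(0.0))]
3.5 0.012 0.0036 [(0.833, np.float64(-7.6), np.float64(0.0)), (1.25, np.float64(-10.9), np.float64(0.0)), (1.667, np.float64(-11.1), np.float64(0.0))]
3.5 0.012 0.0042 [(0.833, np.float64(-10.1), np.float64(0.0)), (1.25, np.float64(-14.0), np.float64(0.0)), (1.667, np.float64(-14.1), np.float64(0.0))]
```

Request:
{"op": "apply_moves", "data": {
  "linear": [
    [0, 0.15, 0],
    [0, 0.3, 0],
    [0, 0.45, 0],
    [0, 0.58, 0],
    [0, 0.66, 0]
  ],
  "delta_rot": [
    [0, 0, 0],
    [0, 0, 0],
    [0, 0, 0],
    [0, 0, 0],
    [0, 0, 0]
  ]
}}

```text
clock: 10.53
position: [0.517, 0.1791, 0.1053]
tool_rot: [3.141, 0.0, -3.132]
force: [0.2, -1.0, 0.5]
grip_width: -0.0001
finger_force: 0.0
```

Request:
{"op": "apply_moves", "data": {
  "linear": [
    [0, 0.05, 0],
    [0, 0.08, 0],
    [0, 0.1, 0],
    [0, 0.12, 0],
    [0, 0.13, 0]
  ],
  "delta_rot": [
    [0, 0, 0],
    [0, 0, 0],
    [0, 0, 0],
    [0, 0, 0],
    [0, 0, 0]
  ]
}}

```text
clock: 10.95
position: [0.517, 0.1907, 0.1053]
tool_rot: [-3.141, 0.0, -3.133]
force: [0.5, 0.7, 0.4]
grip_width: -0.0004
finger_force: 0.0
```

Request:
{"op": "apply_moves", "data": {
  "linear": [
    [0, 0.01, 0],
    [0, 0.02, 0],
    [0, 0.028, 0],
    [0, 0.034, 0],
    [0, 0.036, 0]
  ],
  "delta_rot": [
    [0, 0, 0],
    [0, 0, 0],
    [0, 0, 0],
    [0, 0, 0],
    [0, 0, 0]
  ]
}}

```text
clock: 11.37
position: [0.5168, 0.1946, 0.1053]
tool_rot: [3.142, 0.0, -3.133]
force: [0.1, 0.1, -0.0]
grip_width: 0.0001
finger_force: 0.0
```

Request:
{"op": "apply_moves", "data": {
  "linear": [
    [0, 0.0014, 0],
    [0, 0.0028, 0],
    [0, 0.0042, 0],
    [0, 0.0056, 0],
    [0, 0.007, 0]
  ],
  "delta_rot": [
    [0, 0, 0],
    [0, 0, 0],
    [0, 0, 0],
    [0, 0, 0],
    [0, 0, 0]
  ]
}}

```text
clock: 11.78
position: [0.5168, 0.1953, 0.1053]
tool_rot: [-3.142, -0.0, -3.133]
force: [0.1, 0.3, -0.8]
grip_width: -0.0004
finger_force: 0.0
```

Request:
{"op": "apply_moves", "data": {
  "linear": [
    [0, 0.0014, 0],
    [0, 0.0028, 0],
    [0, 0.0042, 0],
    [0, 0.0056, 0],
    [0, 0.007, 0]
  ],
  "delta_rot": [
    [0, 0, 0],
    [0, 0, 0],
    [0, 0, 0],
    [0, 0, 0],
    [0, 0, 0]
  ]
}}

```text
clock: 12.2
position: [0.5168, 0.196, 0.1053]
tool_rot: [3.142, 0.0, -3.133]
force: [-0.8, 0.9, 0.1]
grip_width: -0.0002
finger_force: 0.0
```

```bash
python3 -c "from h import *; look2(); look2()"
```

```text
scene t 12.200 area 82 cen [328.5 243.4] y 0.1266 x 0.581 to_go 3.2 mm
tcp [0.5168 0.1961 0.1053] t 12.250
scene t 12.250 area 81 cen [328.4 243.5] y 0.1265 x 0.581 to_go 3.3 mm
tcp [0.5168 0.1961 0.1053] t 12.300
```

Request:
{"op": "apply_moves", "data": {
  "linear": [
    [0, 0.0014, 0],
    [0, 0.0028, 0],
    [0, 0.0042, 0],
    [0, 0.0056, 0],
    [0, 0.007, 0]
  ],
  "delta_rot": [
    [0, 0, 0],
    [0, 0, 0],
    [0, 0, 0],
    [0, 0, 0],
    [0, 0, 0]
  ]
}}

```text
clock: 12.72
position: [0.5168, 0.1967, 0.1053]
tool_rot: [-3.142, 0.0, -3.133]
force: [-0.1, 0.7, 1.0]
grip_width: -0.0003
finger_force: 0.0
```

Request:
{"op": "apply_moves", "data": {
  "linear": [
    [0, 0.0014, 0],
    [0, 0.0028, 0],
    [0, 0.0042, 0],
    [0, 0.0056, 0],
    [0, 0.007, 0]
  ],
  "delta_rot": [
    [0, 0, 0],
    [0, 0, 0],
    [0, 0, 0],
    [0, 0, 0],
    [0, 0, 0]
  ]
}}

```text
clock: 13.13
position: [0.5168, 0.1974, 0.1053]
tool_rot: [-3.142, -0.0, -3.133]
force: [-0.1, -0.6, -0.7]
grip_width: -0.0001
finger_force: 0.0
```

Request:
{"op": "apply_moves", "data": {
  "linear": [
    [0, 0.0014, 0],
    [0, 0.0028, 0],
    [0, 0.0042, 0],
    [0, 0.0056, 0],
    [0, 0.007, 0]
  ],
  "delta_rot": [
    [0, 0, 0],
    [0, 0, 0],
    [0, 0, 0],
    [0, 0, 0],
    [0, 0, 0]
  ]
}}

```text
clock: 13.55
position: [0.5168, 0.1981, 0.1053]
tool_rot: [-3.142, 0.0, -3.133]
force: [-0.6, 0.2, 0.3]
grip_width: -0.0
finger_force: 0.0
```

```bash
python3 -c "from h import *; look2()"
```

```text
scene t 13.550 area 81 cen [328.4 243.5] y 0.1265 x 0.581 to_go 3.3 mm
tcp [0.5168 0.1982 0.1053] t 13.600
```

Request:
{"op": "apply_moves", "data": {
  "linear": [
    [0, 0.0014, 0],
    [0, 0.0028, 0],
    [0, 0.0042, 0],
    [0, 0.0056, 0],
    [0, 0.007, 0]
  ],
  "delta_rot": [
    [0, 0, 0],
    [0, 0, 0],
    [0, 0, 0],
    [0, 0, 0],
    [0, 0, 0]
  ]
}}

```text
clock: 14.02
position: [0.5168, 0.1988, 0.1053]
tool_rot: [3.142, 0.0, -3.133]
force: [-0.6, -1.0, -0.5]
grip_width: 0.0002
finger_force: 0.0
```

Request:
{"op": "apply_moves", "data": {
  "linear": [
    [0, 0.0014, 0],
    [0, 0.0028, 0],
    [0, 0.0042, 0],
    [0, 0.0056, 0],
    [0, 0.007, 0]
  ],
  "delta_rot": [
    [0, 0, 0],
    [0, 0, 0],
    [0, 0, 0],
    [0, 0, 0],
    [0, 0, 0]
  ]
}}

```text
clock: 14.43
position: [0.5168, 0.1995, 0.1053]
tool_rot: [-3.142, -0.0, -3.133]
force: [-0.7, 0.7, 0.2]
grip_width: -0.0002
finger_force: 0.0
```

```bash
python3 -c "from h import *; look2()"
```

```text
scene t 14.433 area 83 cen [328.5 243.5] y 0.1266 x 0.581 to_go 3.2 mm
tcp [0.5168 0.1996 0.1053] t 14.483
```

Request:
{"op": "apply_moves", "data": {
  "linear": [
    [0, 0.0014, 0],
    [0, 0.0028, 0],
    [0, 0.0042, 0],
    [0, 0.0056, 0],
    [0, 0.007, 0]
  ],
  "delta_rot": [
    [0, 0, 0],
    [0, 0, 0],
    [0, 0, 0],
    [0, 0, 0],
    [0, 0, 0]
  ]
}}

```text
clock: 14.9
position: [0.5168, 0.2002, 0.1053]
tool_rot: [-3.142, -0.0, -3.133]
force: [-0.8, -0.1, 0.9]
grip_width: -0.0002
finger_force: 0.0
```

Request:
{"op": "apply_moves", "data": {
  "linear": [
    [0, 0.0014, 0],
    [0, 0.0028, 0],
    [0, 0.0042, 0],
    [0, 0.0056, 0],
    [0, 0.007, 0]
  ],
  "delta_rot": [
    [0, 0, 0],
    [0, 0, 0],
    [0, 0, 0],
    [0, 0, 0],
    [0, 0, 0]
  ]
}}

```text
clock: 15.32
position: [0.5168, 0.2009, 0.1053]
tool_rot: [-3.142, -0.0, -3.133]
force: [0.2, 0.0, -0.7]
grip_width: -0.0002
finger_force: 0.0
```

```bash
python3 -c "from h import *; look2()"
```

```text
scene t 15.317 area 82 cen [329.2 243.3] y 0.1284 x 0.581 to_go 1.4 mm
tcp [0.5168 0.201  0.1053] t 15.367
```

Request:
{"op": "apply_moves", "data": {
  "linear": [
    [0, 0, 0],
    [0, 0, 0],
    [0, 0, 0],
    [0, 0, 0],
    [0, 0, 0]
  ],
  "delta_rot": [
    [0, 0, 0],
    [0, 0, 0],
    [0, 0, 0],
    [0, 0, 0],
    [0, 0, 0]
  ]
}}

```text
clock: 15.78
position: [0.5168, 0.2009, 0.1053]
tool_rot: [-3.142, -0.0, -3.133]
force: [-0.4, -0.7, 0.4]
grip_width: 0.0002
finger_force: 0.0
```

```bash
python3 -c "from h import *; look2()"
```

```text
scene t 15.783 area 83 cen [329.7 243.1] y 0.1296 x 0.581 to_go 0.2 mm
tcp [0.5168 0.2009 0.1053] t 15.833
```

Request:
{"op": "apply_moves", "data": {
  "linear": [
    [0, -0.15, 0],
    [0, -0.3, 0],
    [0, -0.45, 0],
    [0, -0.58, 0],
    [0, -0.66, 0]
  ],
  "delta_rot": [
    [0, 0, 0],
    [0, 0, 0],
    [0, 0, 0],
    [0, 0, 0],
    [0, 0, 0]
  ]
}}

```text
clock: 16.25
position: [0.5174, 0.1329, 0.1053]
tool_rot: [-3.141, -0.0, -3.134]
force: [0.7, -0.6, -0.5]
grip_width: 0.0002
finger_force: 0.0
```

Request:
{"op": "apply_moves", "data": {
  "linear": [
    [0, 0, -0.2],
    [0, 0, -0.4],
    [0, 0, -0.6],
    [0, 0, -0.8],
    [0, 0, -1]
  ],
  "delta_rot": [
    [0, 0, 0],
    [0, 0, 0],
    [0, 0, 0],
    [0, 0, 0],
    [0, 0, 0]
  ]
}}

```text
clock: 16.67
position: [0.5172, 0.1348, 0.2063]
tool_rot: [3.141, -0.0, -3.133]
force: [-0.4, -0.4, 0.6]
grip_width: -0.0002
finger_force: 0.0
```

Request:
{"op": "apply_moves", "data": {
  "linear": [
    [0.2, 0, -0.1],
    [0.4, 0, -0.2],
    [0.6, 0, -0.2],
    [0.8, 0, -0.2],
    [1, 0, -0.2]
  ],
  "delta_rot": [
    [0, 0, 0],
    [0, 0, 0],
    [0, 0, 0],
    [0, 0, 0],
    [0, 0, 0]
  ]
}}

```text
clock: 17.08
position: [0.4165, 0.1339, 0.2255]
tool_rot: [3.141, 0.0, -3.133]
force: [0.1, 0.7, 0.4]
grip_width: -0.0002
finger_force: 0.0
```

```bash
python3 - <<'E'
from h import *
look2(); 
p=optics.grab_frame('top')[0]; S=optics.grab_frame('scene')[0]
t=p.astype(float)
for nm,w,z,rows in (('red',t[...,0]-t[...,1]-15,.056,range(234,250)),('yel',np.minimum(t[...,0],t[...,1])-t[...,2]-15,.058,range(250,268))):
    w=np.clip(w,0,None)
    for y in rows:
        ww=w[y,280:315]
        if ww.sum()>30:
            x=(ww*np.arange(280,315)).sum()/ww.sum(); P=plane('top',[(x,y)],z)[0]; print(nm,y,'%.2f r %.4f'%(x,P[1]+.0087*(P[0]-.6088)))
fine(S)
cv2.imwrite('pics/t3.png',np.vstack([cv2.resize(p[200:320,220:400],(720,480))])[:,:,::-1])
E
```

```text
scene t 17.083 area 82 cen [330.2 243. ] y 0.1306 x 0.581 to_go -0.8 mm
tcp [0.4132 0.1337 0.2253] t 17.133
red 234 295.66 r 0.1315
red 235 295.54 r 0.1317
red 236 295.46 r 0.1318
red 237 295.40 r 0.1318
red 238 295.34 r 0.1319
red 239 295.27 r 0.1320
red 240 295.24 r 0.1319
red 241 295.24 r 0.1319
red 242 295.28 r 0.1317
red 243 295.31 r 0.1316
red 244 295.31 r 0.1315
red 245 295.33 r 0.1314
red 246 295.33 r 0.1313
red 247 295.34 r 0.1312
red 248 295.30 r 0.1312
red 249 295.35 r 0.1310
yel 253 294.66 r 0.1321
yel 254 294.60 r 0.1321
yel 255 294.56 r 0.1321
yel 256 294.56 r 0.1321
yel 257 294.60 r 0.1319
yel 258 294.62 r 0.1318
yel 259 294.57 r 0.1318
yel 260 294.61 r 0.1317
yel 261 294.59 r 0.1316
yel 262 294.56 r 0.1316
yel 263 294.58 r 0.1315
yel 264 294.61 r 0.1314
yel 265 294.58 r 0.1314
yel 266 294.61 r 0.1312
red x 0.603 r 0.1321 w 66
red x 0.609 r 0.1309 w 289
red x 0.615 r 0.1310 w 239
red x 0.621 r 0.1313 w 325
red x 0.627 r 0.1316 w 206
red x 0.633 r 0.1313 w 339
red x 0.639 r 0.1306 w 95
red x 0.645 r 0.1297 w 94
yel x 0.567 r 0.1310 w 253
yel x 0.573 r 0.1304 w 912
yel x 0.579 r 0.1306 w 1028
yel x 0.585 r 0.1304 w 585
yel x 0.591 r 0.1307 w 322
yel x 0.597 r 0.1311 w 217
yel x 0.603 r 0.1291 w 49
```

View pics/t3.png

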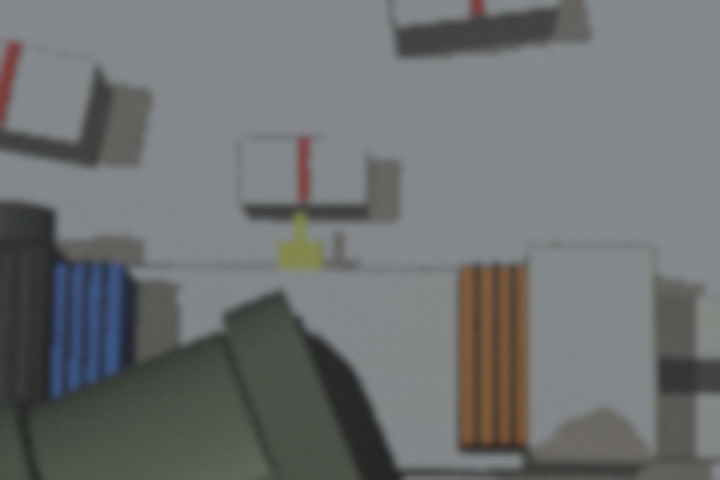

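The pointer tip (294.6,253) meets the red line (295.3,249) to within about 1 mm, with the arm well clear. I'll wait one call and check it stays at rest.

Request:
{"op": "apply_moves", "data": {
  "linear": [
    [0, 0, 0],
    [0, 0, 0],
    [0, 0, 0],
    [0, 0, 0],
    [0, 0, 0]
  ],
  "delta_rot": [
    [0, 0, 0],
    [0, 0, 0],
    [0, 0, 0],
    [0, 0, 0],
    [0, 0, 0]
  ]
}}

```text
clock: 17.65
position: [0.4176, 0.134, 0.2251]
tool_rot: [-3.141, -0.0, -3.133]
force: [0.0, -0.6, -0.3]
grip_width: -0.0001
finger_force: 0.0
```

Request:
{"op": "apply_moves", "data": {
  "linear": [
    [0, 0, 0],
    [0, 0, 0],
    [0, 0, 0],
    [0, 0, 0],
    [0, 0, 0]
  ],
  "delta_rot": [
    [0, 0, 0],
    [0, 0, 0],
    [0, 0, 0],
    [0, 0, 0],
    [0, 0, 0]
  ]
}}

```text
clock: 18.07
position: [0.4174, 0.1341, 0.2253]
tool_rot: [-3.142, -0.0, -3.133]
force: [-0.2, -0.5, -0.9]
grip_width: 0.0002
finger_force: 0.0
```

```bash
python3 -c "from h import *; look2(True)"
```

```text
scene t 18.067 area 82 cen [330.2 243. ] y 0.1306 x 0.581 to_go -0.8 mm
t_pic 18.117  px 294.57  ptr_y 0.1323  to_go -1.3 mm  | now t 18.167 tcp [0.4174 0.1341 0.2253]
tcp [0.4174 0.1341 0.2253] t 18.167
```

It is at rest, about 1 mm from the line's centre.

```bash
python3 -c "from workcell import workorder; print(workorder.job_done())"
```

```text
the job is handed in; nothing more can be done
None
```

Job handed in at about 18 s: the carriage ran at about 9 cm/s, was braked on the orange buffer and given one gentle nudge on the blue one, and now rests untouched with its pointer about 1 mm past the centre of the red line.

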